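# Find the stamped fittings crate and send it to dispatch

### The arm

A 6-joint arm with a two-finger parallel gripper is mounted at the origin on the work surface. World frame = base frame: x ahead of the robot, y to its left, z up, the work surface at z = 0. Lengths are in m, angles in rad, forces in N, time in s.
With the tool pointing down it reaches from about 0.3 to 0.95 m from the base axis. Payload 3.1 kg.
Tool frame: the origin (TCP) lies at the very end of the fingers, on their centre line; the grasp point (between the pads) lies bot.hold_point_z behind it (bot.hold_point_z is the distance from the TCP to the grasp point, in m); z points along the fingers, y is the line along which they close (so a half turn about z gives the same grasp; the last joint's range is limited). The gripper opens to 85 mm and grips with 20 to 120 N. Pads are 22 mm wide; open, the fingers measure 114 mm over their backs; the gripper's body (76 mm by 85 mm) begins 54 mm behind the grasp point. The pads swing forward as they close: fully open they stand 13 mm farther back than shut.
Start: joints at [1.191, 0.308, 1.634, -0, 1.2, -0.07], TCP at [0.191, 0.595, 0.231] pointing down, gripper open.
Joint ranges: [-3.06, 3.06], [-0.79, 1.96], [0.05, 2.63], [-1.19, 4.34], [0.05, 2.64], [-2.94, 2.94]. Speed limits (rad/s): [2.79, 2.79, 3.14, 3.14, 3.14, 3.14].

### API

Orientations are given as a unit quaternion [x, y, z, w].
In Python, from cell import monitor, viewer, bot gives the robot as it stands.
- The arm moves only by the shell command python3 -m inch 'ROWS' [FORCE]. ROWS is JSON, a list of rows, each an object with "twist": the turn, a rotation vector about the world's x, y, z normalised to -1 to 1, where 1 is 45 degrees, a list of three; "slide": the shift along the world's x, y, z normalised to -1 to 1, where 1 is 200 mm, a list of three; "gripper": the opening in per cent of the stroke, from 0 (shut) to 100 (fully open). A call has 1 to 12 rows; each row is the pose to reach, as a shift and turn from the pose commanded when the call began; what a row does not reach only later rows make up. A row lasts 1/8 s, in which the tool goes at most 62.5 mm and 10.7 degrees, less where a joint would pass 70% of its speed; a pose out of reach is approached as far as the arm can. A call with a number of a shift or a turn outside -1 to 1 is refused whole. A call with a gripper value outside its range is refused whole. The fingers move at their own pace and stop on an object; FORCE is the grip in N (left out, the last holds). Time passes only in rows, so rows that repeat a pose let the fingers close. It gives the time, the measured TCP pose, the force, the opening and the grip force at its end, in the units of the state.
- monitor.read_state(): the state, without advancing time (a new reading comes with each control period).
- viewer.camera(name): name is "scene" or "side" or "wrist"; returns (picture, depth): 480x640x3 uint8, red, green, blue; 480x640 float32, m along the optical axis (not along the pixel's ray), 0 where there is no reading.
- viewer.calibration(name): a dict with "mtx" (3x3 intrinsics, pixels), "cam_to_world" (4x4, takes a point from camera to world coordinates); the wrist camera has in their place "tool_from_camera" (4x4, takes a point from camera to tool coordinates, whose origin is the TCP and whose axes are the flange's). Camera axes: x right, y down, z forward; pixel columns grow to the right and rows downward; lengths in m; the calibration is good to about 2 mm. A picture is of the moment at which its call begins: read the wrist's pose just before it. calibration takes no time and is no camera call.
- bot.hand_in(): hands the job in; it is judged then, once.
The state is a dict: "clock": time; "q": joint angles; "dq": joint speeds; "tau": joint torques, N m; "tool_pos": TCP position; "ee_rot": TCP orientation; "contact_force": force on the tool from outside, world axes, zero at the start; "ft_torque": the same for the moment, N m; "gripper_width": finger opening in m; "grasp_force": force on a finger pad.
Only numpy, scipy, OpenCV 4.12 (cv2) and the standard library are available. Lean on these libraries where they do the work, as an engineer would, in place of code of your own. Each camera call takes 0.05 s, during which the arm holds its last target. There are 200 camera calls.

### The job

One of the two white crates has a red stamp underneath. Without gripping or lifting them, push each crate's tall back wall over towards the robot, first the robot's left-hand (+y) crate and then the right-hand one, so that the crate tips up steeply on its near edge against its stop strip (about 65 degrees, without toppling) and you can see its underside from the front for a moment, then let it down gently flat again. Then push the stamped crate away from the robot until it stands with its middle over the yellow dispatch line, facing much as before; leave the other crate in its place, and do not disturb the other things on the bench.

Things in the scene. Friction and masses are not known exactly. Their poses are not given: they have to be found in the camera images.
- crate_one: one of two white crates, alike when standing; 160 mm deep (x), 170 wide (y), walls 6 mm thick. Back wall (-x, robot's side) 120 mm high, other walls 45 mm. Inside: floor 8 mm up, near half empty, far half packed with fixed fittings to 34 mm. 0.5 to 0.75 kg; tips over past about 80 degrees. Origin: centre of underside; x away from robot, z up
- crate_two: one of two white crates, alike when standing; 160 mm deep (x), 170 wide (y), walls 6 mm thick. Back wall (-x, robot's side) 120 mm high, other walls 45 mm. Inside: floor 8 mm up, near half empty, far half packed with fixed fittings to 34 mm. 0.5 to 0.75 kg; tips over past about 80 degrees. Origin: centre of underside; x away from robot, z up
- stamp (a point): centre of the red stamp (a ring 130 mm across round a large dot) on the underside of the stamped crate: it lies at that crate's origin and moves with it. The front camera sees it only once that crate is tipped towards the robot by 55 degrees or more
- crate_one_near (a point): middle of the near bottom edge of crate_one (80 mm from its origin, robot's side), on which it is tipped and which stays down. A brace 10 mm thick slopes along each side of the crate from about 100 mm up the back wall down to the 45 mm side wall
- crate_one_far (a point): middle of the far bottom edge of crate_one; it rises as the crate is tipped
- crate_two_near (a point): middle of the near bottom edge of crate_two (80 mm from its origin, robot's side), on which it is tipped and which stays down. A brace 10 mm thick slopes along each side of the crate from about 100 mm up the back wall down to the 45 mm side wall
- crate_two_far (a point): middle of the far bottom edge of crate_two; it rises as the crate is tipped
- stop_one: aluminium strip 6 mm high, 14 wide, 200 long, fixed at the robot's side of one crate (starting gap 2 to 20 mm, square to it within 2 degrees); the crate's near bottom edge stops against it when tipped to the robot. Origin: bench level, middle of the face towards the crate; x away from the robot through the crate, y along the strip
- stop_two: aluminium strip 6 mm high, 14 wide, 200 long, fixed at the robot's side of one crate (starting gap 2 to 20 mm, square to it within 2 degrees); the crate's near bottom edge stops against it when tipped to the robot. Origin: bench level, middle of the face towards the crate; x away from the robot through the crate, y along the strip
- line: the dispatch line: a straight yellow line 30 mm wide, 860 mm long, painted flat on the bench across the robot's view beyond both crates. Origin: its middle; x points across it away from the robot, y along it
- tape: black roll of glazing tape, 84 mm across, 25 mm high, lying flat between the two crates; origin under its centre; not part of the job
- cleaner: clear bottle with a blue cap, 60 mm across, 170 mm tall, standing to the left; origin under its centre; not part of the job
- screws: glass jar with a steel lid, 60 mm across, 75 mm tall, standing to the right; origin under its centre; not part of the job
- scraper: scraper with a wooden handle lying at the right; origin under its middle; not part of the job
- hammer: hammer lying at the far left; origin under its middle; not part of the job
- mug: blue mug, 80 mm across, 90 mm tall, at the left; origin under its centre; not part of the job

How it is judged:
By the outcome, as a careful person would: the job done as asked, in the order asked, and still so for the second after the job is handed in, with the robot touching nothing.
It also fails if it takes over 72 s, if anything falls off the work surface, if the arm or the gripper's body presses on something with over 40 N, if the wrist force passes 120 N, or if a joint passes its speed limit or range.

## Working session

There is one attempt and no reset: what is moved stays moved. The work goes in short steps, Python scripts to look and compute and a shell command to move; the robot and the scene stay as the last step left them, time stands still between calls to the robot, and variables do not carry over. Pictures are saved under pics/ and viewed, at most 10 in all, crops included, and the job is handed in when it is done.

```bash
mkdir -p pics; cat > h.py <<'E'
import numpy as np,cv2
from cell import monitor,viewer,bot
def cal(n):
    c=viewer.calibration(n);return np.array(c["mtx"]),np.array(c["cam_to_world"])
def cloud(n,d):
    K,T=cal(n);v,u=np.mgrid[:480,:640]
    p=np.stack([(u-K[0,2])/K[0,0]*d,(v-K[1,2])/K[1,1]*d,d],-1)
    return p@T[:3,:3].T+T[:3,3]
def ray(n,u,v,z=0):
    K,T=cal(n);r=T[:3,:3]@np.array([(u-K[0,2])/K[0,0],(v-K[1,2])/K[1,1],1]);o=T[:3,3]
    return o+r*(z-o[2])/r[2]
def proj(n,P):
    K,T=cal(n);p=(np.asarray(P)-T[:3,3])@T[:3,:3];q=p@K.T;return q[...,:2]/q[...,2:]
E
python3 - <<'E'
from h import *
for n in("scene","side"):
    im,d=viewer.camera(n);np.savez("pics/%s0.npz"%n,im=im,d=d);cv2.imwrite("pics/%s0.png"%n,im[...,::-1]);print(n,cal(n)[1].round(3).tolist(),cal(n)[0][0,0])
print({k:np.round(v,3) for k,v in monitor.read_state().items()},bot.hold_point_z)
E
```

```text
scene [[0.053, 0.826, -0.561, 1.124], [0.999, -0.046, 0.028, 0.027], [-0.003, -0.562, -0.827, 0.899], [0.0, 0.0, 0.0, 1.0]] 461.61506470553405
side [[0.872, -0.32, 0.37, 0.03], [-0.489, -0.533, 0.69, -0.851], [-0.024, -0.783, -0.621, 0.853], [0.0, 0.0, 0.0, 1.0]] 452.3566040219958
{'clock': np.float64(0.1), 'q': array([ 1.191,  0.309,  1.635, -0.   ,  1.2  , -0.07 ]), 'dq': array([ 0.001, -0.001, -0.003,  0.   ,  0.002,  0.001]), 'tau': array([-1.0000e-03, -4.1640e+01, -2.7764e+01, -0.0000e+00,  4.0000e-03,
        0.0000e+00]), 'tool_pos': array([0.19 , 0.595, 0.23 ]), 'ee_rot': array([ 0.154,  0.988, -0.001, -0.   ]), 'contact_force': array([ 1.023, -0.58 ,  0.434]), 'ft_torque': array([ 0.018, -0.02 ,  0.002]), 'grasp_force': np.float64(0.0), 'gripper_width': np.float64(0.086)} 0.0187
```

View pics/scene0.png

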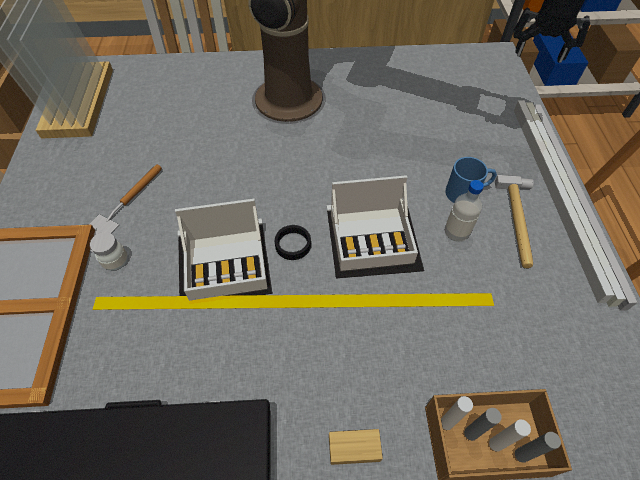

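View pics/side0.png

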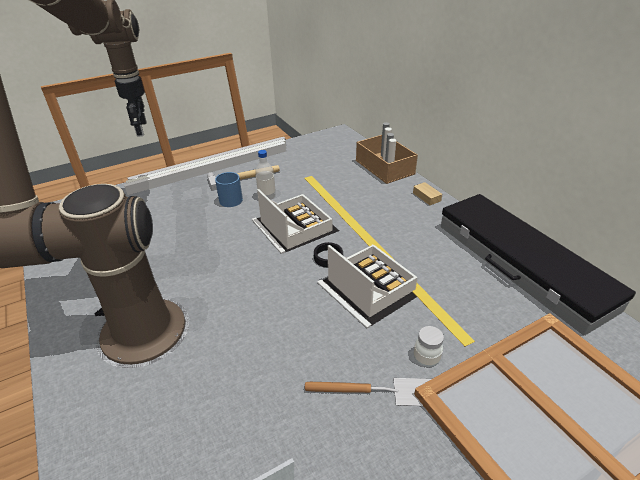

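The scene view shows the left-hand (+y) crate at about (373,225) and the right-hand one at (222,250). The yellow line runs from (95,303) to (492,299), and the tape is at (293,241). The side view shows both back walls and the aluminium strips on the robot's side.

```bash
python3 - <<'E'
from h import *
for n in("scene","side"):
    f=np.load("pics/%s0.npz"%n);im=f["im"];d=f["d"];P=cloud(n,d);hsv=cv2.cvtColor(im,cv2.COLOR_RGB2HSV)
    ok=d>0
    y=(hsv[...,0]>22)&(hsv[...,0]<32)&(hsv[...,1]>200)&ok&(abs(P[...,2])<.01)
    q=P[y];q=q[(q[:,0]>.3)];r=cv2.minAreaRect(q[:,:2].astype(np.float32));print(n,"line",r,q[:,2].mean(),np.polyfit(q[:,1],q[:,0],1))
    for nm,y0,y1 in(("L",.02,.24),("R",-.3,-.09)):
        reg=ok&(P[...,0]>.3)&(P[...,0]<.72)&(P[...,1]>y0)&(P[...,1]<y1)
        white=(hsv[...,1]<60)&(hsv[...,2]>90)
        for t,a,b in(("back",.085,.13),("top",.113,.124),("side",.04,.05)):
            q=P[reg&white&(P[...,2]>a)&(P[...,2]<b)]
            if len(q)>10:
                r=cv2.minAreaRect(q[:,:2].astype(np.float32));print(n,nm,t,len(q),np.round(r[0],4),np.round(r[1],4),round(r[2],2),q.min(0).round(3),q.max(0).round(3), 'fit x(y)',np.polyfit(q[:,1],q[:,0],1).round(4))
        q=P[reg&(hsv[...,2]>130)&(hsv[...,1]<60)&(P[...,2]<.012)&(P[...,2]>.002)]
        if len(q)>10: print(n,nm,"strip",len(q),q.min(0).round(3),q.max(0).round(3),np.polyfit(q[:,1],q[:,0],1).round(4))
    # black tape
    m=ok&(hsv[...,2]<50)&(P[...,2]>.015)&(P[...,2]<.03)&(abs(P[...,1]+.03)<.1)&(P[...,0]<.7)&(P[...,0]>.4)
    if m.any(): print("tape",P[m].min(0).round(3),P[m].max(0).round(3))
f=np.load("pics/side0.npz")["im"];cv2.imwrite("pics/crop1.png",cv2.resize(f[180:330,230:430],None,fx=4,fy=4,interpolation=cv2.INTER_CUBIC)[...,::-1])
E
```

```text
scene line ((0.6698616147041321, -0.003621697425842285), (0.8606793880462646, 0.03377138450741768), 87.39898681640625) 0.0019042927927285496 [0.04358287 0.67053326]
scene L back 808 [0.4389 0.1654] [0.0254 0.1474] 10.24 [0.43  0.093 0.085] [0.464 0.24  0.124] fit x(y) [-0.0788  0.4542]
scene L top 284 [0.4385 0.1664] [0.0121 0.1469] 4.55 [0.43  0.093 0.113] [0.447 0.24  0.124] fit x(y) [-0.0624  0.4501]
scene L side 499 [0.5173 0.1683] [0.1628 0.146 ] 1.67 [0.434 0.093 0.04 ] [0.6   0.239 0.05 ] fit x(y) [-0.003  0.533]
scene L strip 2069 [0.3   0.02  0.002] [0.72  0.24  0.012] [-0.0677  0.508 ]
scene R back 947 [ 0.4924 -0.1701] [0.027  0.1585] 13.39 [ 0.478 -0.248  0.085] [ 0.523 -0.09   0.124] fit x(y) [-0.1321  0.4716]
scene R top 342 [ 0.4914 -0.1689] [0.0114 0.1575] 7.18 [ 0.478 -0.247  0.113] [ 0.506 -0.09   0.124] fit x(y) [-0.1195  0.4726]
scene R side 576 [ 0.5698 -0.1598] [0.1595 0.1579] 6.49 [ 0.484 -0.247  0.04 ] [ 0.657 -0.09   0.05 ] fit x(y) [0.0531 0.5947]
scene R strip 2379 [ 0.301 -0.3    0.002] [ 0.72  -0.09   0.012] [-0.0512  0.5058]
tape [ 0.482 -0.117  0.015] [0.619 0.039 0.03 ]<stdin>:6: RuntimeWarning: Mean of empty slice.
  ret = ret.dtype.type(ret / rcount)
Traceback (most recent call last):
TypeError: expected non-empty vector for x
```

```bash
python3 - <<'E'
from h import *
f=np.load("pics/scene0.npz");im=f["im"];d=f["d"];P=cloud("scene",d);hsv=cv2.cvtColor(im,cv2.COLOR_RGB2HSV);n="scene"
print((np.load("pics/side0.npz")["d"]>0).mean())
for nm,y0,y1 in(("L",.04,.29),("R",-.29,-.07)):
    reg=(d>0)&(P[...,0]>.3)&(P[...,0]<.72)&(P[...,1]>y0)&(P[...,1]<y1)&(hsv[...,1]<70)&(hsv[...,2]>90)
    for t,a,b in(("top",.116,.124),("side",.041,.049),("all",.035,.124)):
        m=reg&(P[...,2]>a)&(P[...,2]<b)
        c,l,s,_=cv2.connectedComponentsWithStats(cv2.morphologyEx(m.astype(np.uint8),cv2.MORPH_CLOSE,np.ones((5,5))))[:4]
        m&=(l==1+np.argmax(s[1:,4]))
        q=P[m];r=cv2.minAreaRect(q[:,:2].astype(np.float32));print(nm,t,len(q),np.round(r[0],4),np.round(r[1],4),round(r[2],2),q.min(0).round(3),q.max(0).round(3),'fit',np.polyfit(q[:,1],q[:,0],1).round(4))
# black mat/tape, other tall things
m=(d>0)&(hsv[...,2]<60)&(P[...,2]>.012)&(P[...,2]<.03)&(P[...,1]>-.09)&(P[...,1]<.07)&(P[...,0]<.63)&(P[...,0]>.45)
print("tape",np.median(P[m],0).round(3),np.percentile(P[m],[3,97],axis=0).round(3))
for nm,(u,v) in dict(screws=(106,237),cleaner=(476,187),mug=(468,168)).items(): print(nm,P[v,u].round(3))
g=np.load("pics/side0.npz")["im"];cv2.imwrite("pics/crop1.png",cv2.resize(g[180:330,230:430],None,fx=4,fy=4,interpolation=cv2.INTER_CUBIC)[...,::-1])
E
```

```text
0.9961002604166667
L top 249 [0.4377 0.1775] [0.0119 0.1691] 4.55 [0.429 0.093 0.116] [0.446 0.262 0.124] fit [-0.0635  0.4499]
L side 676 [0.5145 0.183 ] [0.1633 0.1709] 3.41 [0.432 0.093 0.041] [0.6   0.273 0.049] fit [-0.0469  0.5406]
L all 2722 [0.5144 0.183 ] [0.1657 0.171 ] 3.7 [0.429 0.093 0.035] [0.6   0.273 0.124] fit [-0.0065  0.4752]
R top 291 [ 0.491  -0.1629] [0.0107 0.1694] 6.62 [ 0.478 -0.247  0.116] [ 0.506 -0.078  0.124] fit [-0.12    0.4721]
R side 388 [ 0.599  -0.1554] [0.1008 0.1597] 6.23 [ 0.557 -0.24   0.041] [ 0.657 -0.071  0.049] fit [0.1813 0.6647]
R all 2729 [ 0.5671 -0.1545] [0.1637 0.1707] 6.62 [ 0.478 -0.248  0.035] [ 0.657 -0.07   0.124] fit [-0.0763  0.5103]
tape [ 0.545 -0.011  0.023] [[ 0.488 -0.086  0.013]
 [ 0.607  0.036  0.028]]
screws [ 0.533 -0.402  0.078]
cleaner [0.515 0.385 0.171]
mug [0.354 0.439 0.053]
```

```bash
ls pics
```

```text
crop1.png
scene0.npz
scene0.png
side0.npz
side0.png
```

View pics/crop1.png

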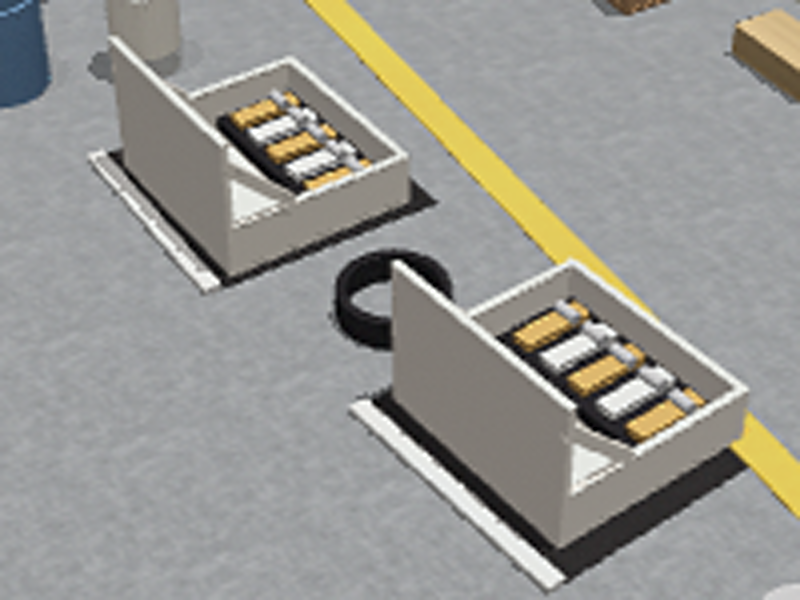

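The crop confirms the strips (L gap a few mm, R about 15 mm). Left crate: centre (0.5145, 0.182), yaw +3.6°. Right crate: centre (0.5675, -0.154), yaw +6.7°. Both match the given sizes. I'll move to above the left crate with the fingers shut.

```bash
python3 -c "
from h import *
print(np.round(viewer.calibration('wrist')['tool_from_camera'],3).tolist())"
A='{"twist":[0,0,0.47],"slide":[0.7,-1,0.1],"gripper":0}'
python3 -m inch '[{"twist":[0,0,0.47],"slide":[0.7,-1,0],"gripper":0},{"twist":[0,0,0.47],"slide":[0.7,-1,0],"gripper":0},{"twist":[0,0,0.47],"slide":[0.7,-1,0],"gripper":0},{"twist":[0,0,0.47],"slide":[0.7,-1,0],"gripper":0},{"twist":[0,0,0.47],"slide":[0.7,-1,0],"gripper":0}]'
python3 -m inch '[{"twist":[0,0,0],"slide":[0.7,-1,0],"gripper":0},{"twist":[0,0,0],"slide":[0.7,-1,0],"gripper":0},{"twist":[0,0,0],"slide":[0.7,-1,0],"gripper":0},{"twist":[0,0,0],"slide":[0.7,-1,0],"gripper":0},{"twist":[0,0,0],"slide":[0.7,-1,0],"gripper":0},{"twist":[0,0,0],"slide":[0.7,-1,0],"gripper":0}]'
```

```text
[[0.0, -0.946, -0.325, 0.083], [1.0, 0.0, 0.0, -0.0], [-0.0, -0.325, 0.946, -0.141], [0.0, 0.0, 0.0, 1.0]]
clock: 0.72
tool_pos: [0.3322, 0.392, 0.2307]
ee_rot: [-0.027, 1.0, -0.001, -0.0]
contact_force: [0.7, 0.7, -0.3]
gripper_width: 0.0
grasp_force: 0.0
clock: 1.48
tool_pos: [0.47, 0.196, 0.2308]
ee_rot: [-0.03, 1.0, 0.0, -0.001]
contact_force: [0.2, -0.4, -0.4]
gripper_width: -0.0002
grasp_force: 0.0
```

```bash
python3 -m inch '[{"twist":[0,0,0],"slide":[0.02,-0.08,-0.25],"gripper":0},{"twist":[0,0,0],"slide":[0.02,-0.08,-0.5],"gripper":0},{"twist":[0,0,0],"slide":[0.02,-0.08,-0.655],"gripper":0},{"twist":[0,0,0],"slide":[-0.02,-0.08,-0.655],"gripper":0},{"twist":[0,0,0],"slide":[-0.05,-0.08,-0.655],"gripper":0}]'
python3 - <<'E'
from h import *
g=np.load("pics/side0.npz")
def fr(u,v):return u/4+230-.375,v/4+180-.375
for nm,pts in dict(Rstrip=[(372,400),(566,578)],Lstrip=[(105,152),(219,284)]).items():
    for p in pts: print(nm,ray("side",*fr(*p),.006).round(4))
for nm,p in dict(Rc=(558,548),Lc=(229,277)).items(): print(nm,ray("side",*fr(*p),0).round(4))
def T(c,y,p): y=np.radians(y);return np.array([c[0]+p[0]*np.cos(y)-p[1]*np.sin(y),c[1]+p[0]*np.sin(y)+p[1]*np.cos(y)])
for c,y in(((.5145,.1824),3.6),((.5675,-.154),6.7)): print("near corners",T(c,y,(-.08,-.085)).round(4),T(c,y,(-.08,.085)).round(4))
E
```

```text
clock: 2.1
tool_pos: [0.4602, 0.1806, 0.1012]
ee_rot: [-0.031, 1.0, 0.0, 0.0]
contact_force: [0.5, -0.0, 0.5]
gripper_width: -0.0002
grasp_force: 0.0
Rstrip [ 0.4613 -0.0745  0.006 ]
Rstrip [ 0.4848 -0.2694  0.006 ]
Lstrip [0.42   0.2846 0.006 ]
Lstrip [0.4261 0.0886 0.006 ]
Rc [ 0.4976 -0.2428  0.    ]
Lc [ 0.4388  0.0987 -0.    ]
near corners [0.44   0.0925] [0.4293 0.2622]
near corners [ 0.498  -0.2478] [ 0.4781 -0.0789]
```

```bash
for i in 1 2 3 ; do python3 -m inch '[{"twist":[0,0,0],"slide":[-0.01,0,0],"gripper":0},{"twist":[0,0,0],"slide":[-0.02,0,0],"gripper":0},{"twist":[0,0,0],"slide":[-0.03,0,0],"gripper":0}]'|egrep 'pos|force: \['; done
```

```text
tool_pos: [0.4552, 0.1794, 0.1012]
contact_force: [0.2, -0.2, 0.5]
tool_pos: [0.4499, 0.1794, 0.1006]
contact_force: [2.7, 0.1, -2.3]
tool_pos: [0.4432, 0.1794, 0.1006]
contact_force: [6.0, -0.9, -2.0]
```

```bash
cat >> h.py <<'E'
def tilt(cx,cy,name,px):
    """scene view: near edge about (px,cy); prints far-wall top height, tilt from it, underside plane tilt, red count"""
    im,d=viewer.camera("scene");cv2.imwrite("pics/%s.png"%name,im[...,::-1]);np.savez("pics/%s.npz"%name,im=im,d=d)
    P=cloud("scene",d);hsv=cv2.cvtColor(im,cv2.COLOR_RGB2HSV)
    reg=(d>0)&(abs(P[...,1]-cy)<.1)&(P[...,0]>px-.15)&(P[...,0]<px+.2)&(P[...,2]>.008)&(P[...,2]<.2)
    w=reg&(hsv[...,1]<70)&(hsv[...,2]>90)
    f=w&(abs(P[...,1]-cy)>.05)&(P[...,0]>px+.02)
    z=np.percentile(P[f][:,2],98);x=np.percentile(P[f][:,0],98)
    from scipy.optimize import brentq
    g=lambda t:.16*np.sin(t)+.045*np.cos(t)-z
    th=brentq(g,-.3,1.29) if z<.166 else 1.3
    red=reg&((hsv[...,0]<8)|(hsv[...,0]>172))&(hsv[...,1]>120)&(hsv[...,2]>60)
    print("far top z %.3f farx %.3f tilt %.1f red %d"%(z,x,np.degrees(th),red.sum()))
    n=(cv2.boxFilter(np.nan_to_num(P),-1,(1,1)))
    gx=n[:,4:]-n[:,:-4];gy=n[4:]-n[:-4];N=np.cross(gy[:,2:-2],gx[2:-2]);N/=np.linalg.norm(N,axis=-1,keepdims=True)+1e-12
    N*=np.sign(N[...,:1]);m=(w|red)[2:-2,2:-2]&(N[...,0]>.7);
    if m.sum()>50:
        v=np.median(N[m],0);print("front face normals",m.sum(),v.round(3),"pitch %.1f yaw %.1f"%(np.degrees(np.arctan2(-v[2],v[0])),np.degrees(np.arctan2(v[1],v[0]))))
E
python3 -c "
from h import *
tilt(0,.18,'t1',.425)"
```

```text
far top z 0.083 farx 0.590 tilt 14.4 red 0
front face normals 2519 [0.98  0.04  0.008] pitch -0.5 yaw 2.4
```

View pics/t1.png

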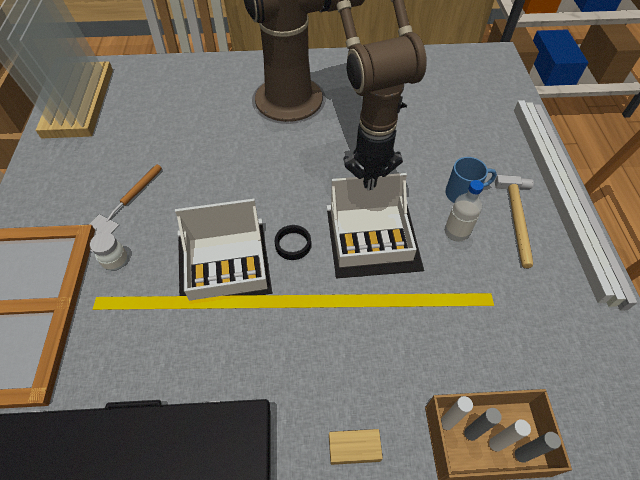

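```bash
python3 -m inch '[{"twist":[0,0,0],"slide":[-0.022,0,0],"gripper":0},{"twist":[0,0,0],"slide":[-0.044,-0.002,0],"gripper":0},{"twist":[0,0,0],"slide":[-0.066,-0.003,0],"gripper":0},{"twist":[0,0,0],"slide":[-0.087,-0.004,-0.002],"gripper":0},{"twist":[0,0,0],"slide":[-0.109,-0.005,-0.006],"gripper":0},{"twist":[0,0,0],"slide":[-0.131,-0.006,-0.01],"gripper":0},{"twist":[0,0,0],"slide":[-0.152,-0.007,-0.015],"gripper":0},{"twist":[0,0,0],"slide":[-0.173,-0.008,-0.02],"gripper":0},{"twist":[0,0,0],"slide":[-0.194,-0.009,-0.027],"gripper":0},{"twist":[0,0,0],"slide":[-0.214,-0.01,-0.035],"gripper":0},{"twist":[0,0,0],"slide":[-0.234,-0.01,-0.043],"gripper":0},{"twist":[0,0,0],"slide":[-0.254,-0.011,-0.052],"gripper":0}]'
python3 -c "
from h import *
tilt(0,.18,'t2',.425)"
```

```text
clock: 4.78
tool_pos: [0.3934, 0.1775, 0.0909]
ee_rot: [-0.03, 1.0, 0.0, 0.002]
contact_force: [5.2, 0.2, 1.1]
gripper_width: 0.0004
grasp_force: 2.5
far top z 0.118 farx 0.568 tilt 29.7 red 0
front face normals 3121 [0.868 0.011 0.387] pitch -24.0 yaw 0.7
```

```bash
python3 -m inch '[{"twist":[0,0,0],"slide":[-0.02,-0.001,-0.01],"gripper":0},{"twist":[0,0,0],"slide":[-0.039,-0.002,-0.021],"gripper":0},{"twist":[0,0,0],"slide":[-0.057,-0.002,-0.033],"gripper":0},{"twist":[0,0,0],"slide":[-0.075,-0.003,-0.045],"gripper":0},{"twist":[0,0,0],"slide":[-0.092,-0.004,-0.059],"gripper":0},{"twist":[0,0,0],"slide":[-0.109,-0.005,-0.073],"gripper":0},{"twist":[0,0,0],"slide":[-0.125,-0.006,-0.088],"gripper":0},{"twist":[0,0,0],"slide":[-0.14,-0.006,-0.104],"gripper":0},{"twist":[0,0,0],"slide":[-0.155,-0.007,-0.12],"gripper":0},{"twist":[0,0,0],"slide":[-0.169,-0.007,-0.137],"gripper":0},{"twist":[0,0,0],"slide":[-0.182,-0.008,-0.154],"gripper":0},{"twist":[0,0,0],"slide":[-0.194,-0.009,-0.172],"gripper":0}]'
python3 - <<'E'
from h import *
tilt(0,.18,'t3',.425)
a=cv2.imread("pics/t3.png")[120:300,270:510];im,_=viewer.camera("side");b=im[150:330,230:470,::-1]
cv2.imwrite("pics/t3c.png",cv2.resize(np.vstack([a,b]),None,fx=1.65,fy=1.65))
E
```

```text
clock: 6.32
tool_pos: [0.3523, 0.175, 0.0551]
ee_rot: [-0.03, 1.0, -0.0, -0.001]
contact_force: [2.1, 1.7, 1.6]
gripper_width: -0.0
grasp_force: 1.2
far top z 0.166 farx 0.506 tilt 74.5 red 371
front face normals 1161 [ 0.879  0.012 -0.437] pitch 26.4 yaw 0.8
```

View pics/t3c.png

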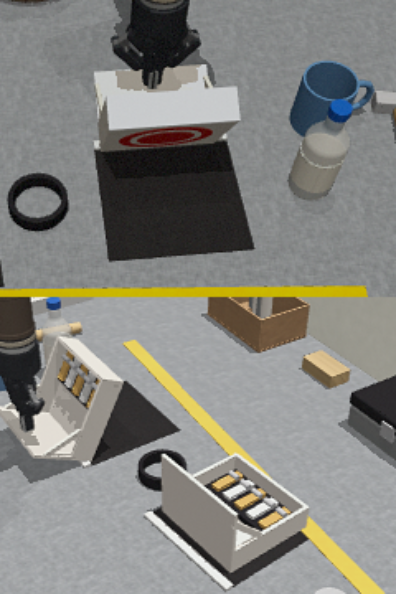

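The crop shows the left crate tipped steeply, with the red ring on its underside visible near the top view's (165,138), so this is the stamped crate. I measure a tilt of about 62°, so I'll go a touch further and hold.

```bash
python3 -m inch '[{"twist":[0,0,0],"slide":[-0.006,0,-0.009],"gripper":0},{"twist":[0,0,0],"slide":[-0.012,0,-0.018],"gripper":0},{"twist":[0,0,0],"slide":[-0.012,0,-0.018],"gripper":0},{"twist":[0,0,0],"slide":[-0.012,0,-0.018],"gripper":0}]'
python3 - <<'E'
from h import *
tilt(0,.18,'t4',.425)
f=np.load("pics/t4.npz");im=f["im"];P=cloud("scene",f["d"]);hsv=cv2.cvtColor(im,cv2.COLOR_RGB2HSV)
m=((hsv[...,0]<8)|(hsv[...,0]>172))&(hsv[...,1]>120)&(P[...,2]>0)&(P[...,2]<.2)&(abs(P[...,1]-.18)<.09)&(abs(P[...,0]-.45)<.1)
q=P[m];u=np.linalg.svd(q-q.mean(0),full_matrices=False)[2][2];u*=np.sign(u[0]);print(m.sum(),q.mean(0).round(3),u.round(3),"tilt",np.degrees(np.arctan2(u[0],-u[2])),np.linalg.svd(q-q.mean(0))[1]/len(q)**.5 if 0 else '')
v,uu=np.nonzero(m);print(np.ptp(uu),np.ptp(v))
E
```

```text
clock: 6.92
tool_pos: [0.3498, 0.1749, 0.0517]
ee_rot: [-0.03, 1.0, -0.0, -0.001]
contact_force: [-0.4, -1.7, 2.2]
gripper_width: -0.0001
grasp_force: 1.2
far top z 0.168 farx 0.500 tilt 74.5 red 450
front face normals 1153 [ 0.901  0.025 -0.404] pitch 24.2 yaw 1.6
452 [0.467 0.179 0.08 ] [ 0.908  0.03  -0.419] tilt 65.23903515492923 
56 28
```

Plane fit: 65.2°, with the stamp visible. Lowering back along the same path.

```bash
python3 -m inch '[{"twist":[0,0,0],"slide":[0.012,0,0.018],"gripper":0},{"twist":[0,0,0],"slide":[0.024,0.001,0.036],"gripper":0},{"twist":[0,0,0],"slide":[0.037,0.002,0.053],"gripper":0},{"twist":[0,0,0],"slide":[0.051,0.003,0.07],"gripper":0},{"twist":[0,0,0],"slide":[0.066,0.003,0.086],"gripper":0},{"twist":[0,0,0],"slide":[0.081,0.004,0.102],"gripper":0},{"twist":[0,0,0],"slide":[0.097,0.005,0.117],"gripper":0},{"twist":[0,0,0],"slide":[0.114,0.006,0.131],"gripper":0},{"twist":[0,0,0],"slide":[0.131,0.007,0.145],"gripper":0},{"twist":[0,0,0],"slide":[0.149,0.008,0.157],"gripper":0},{"twist":[0,0,0],"slide":[0.167,0.008,0.169],"gripper":0},{"twist":[0,0,0],"slide":[0.186,0.009,0.18],"gripper":0}]'
python3 -c "
from h import *
tilt(0,.18,'t5',.425)"
python3 -m inch '[{"twist":[0,0,0],"slide":[0.02,0.001,0.01],"gripper":0},{"twist":[0,0,0],"slide":[0.04,0.002,0.019],"gripper":0},{"twist":[0,0,0],"slide":[0.06,0.003,0.027],"gripper":0},{"twist":[0,0,0],"slide":[0.08,0.003,0.035],"gripper":0},{"twist":[0,0,0],"slide":[0.101,0.004,0.043],"gripper":0},{"twist":[0,0,0],"slide":[0.122,0.005,0.049],"gripper":0},{"twist":[0,0,0],"slide":[0.143,0.006,0.054],"gripper":0},{"twist":[0,0,0],"slide":[0.164,0.007,0.058],"gripper":0}]'
python3 -c "
from h import *
tilt(0,.18,'t6',.425)"
```

```text
clock: 8.48
tool_pos: [0.3886, 0.1772, 0.0881]
ee_rot: [-0.03, 1.0, 0.0, 0.001]
contact_force: [4.4, 0.2, 1.7]
gripper_width: 0.0003
grasp_force: 2.3
far top z 0.125 farx 0.564 tilt 32.9 red 0
front face normals 3091 [0.85  0.007 0.414] pitch -26.0 yaw 0.4
clock: 9.52
tool_pos: [0.4212, 0.1783, 0.0996]
ee_rot: [-0.03, 1.0, -0.0, 0.0]
contact_force: [5.0, -2.6, 2.0]
gripper_width: 0.0002
grasp_force: 2.6
far top z 0.081 farx 0.585 tilt 13.5 red 0
front face normals 3167 [0.942 0.025 0.206] pitch -12.4 yaw 1.5
```

```bash
python3 -m inch '[{"twist":[0,0,0],"slide":[0.013,0,0],"gripper":0},{"twist":[0,0,0],"slide":[0.026,0.001,0],"gripper":0},{"twist":[0,0,0],"slide":[0.038,0.002,0],"gripper":0},{"twist":[0,0,0],"slide":[0.05,0.002,0],"gripper":0},{"twist":[0,0,0],"slide":[0.06,0.003,0],"gripper":0},{"twist":[0,0,0],"slide":[0.07,0.003,0],"gripper":0},{"twist":[0,0,0],"slide":[0.08,0.004,0],"gripper":0},{"twist":[0,0,0],"slide":[0.09,0.004,0],"gripper":0},{"twist":[0,0,0],"slide":[0.1,0.005,0],"gripper":0},{"twist":[0,0,0],"slide":[0.11,0.005,0],"gripper":0},{"twist":[0,0,0],"slide":[0.12,0.005,0],"gripper":0},{"twist":[0,0,0],"slide":[0.13,0.005,0],"gripper":0}]'
python3 -c "
from h import *
tilt(0,.18,'t7',.425)"
```

```text
clock: 11.08
tool_pos: [0.4452, 0.1796, 0.0989]
ee_rot: [-0.029, 1.0, 0.0, -0.002]
contact_force: [1.7, -0.2, 0.7]
gripper_width: -0.0
grasp_force: 0.6
far top z 0.087 farx 0.591 tilt 16.0 red 0
front face normals 2500 [0.981 0.023 0.01 ] pitch -0.6 yaw 1.3
```

```bash
python3 -m inch '[{"twist":[0,0,0],"slide":[0.05,0,0],"gripper":0},{"twist":[0,0,0],"slide":[0.07,0,0.3],"gripper":0},{"twist":[0,0,0],"slide":[0.07,0,0.6],"gripper":0},{"twist":[0,0,0.073],"slide":[0.2,-0.3,0.65],"gripper":0},{"twist":[0,0,0.073],"slide":[0.3,-0.6,0.65],"gripper":0},{"twist":[0,0,0.073],"slide":[0.41,-0.9,0.65],"gripper":0},{"twist":[0,0,0.073],"slide":[0.41,-1,0.65],"gripper":0}]'
python3 -m inch '[{"twist":[0,0,0],"slide":[0,-0.3,0],"gripper":0},{"twist":[0,0,0],"slide":[0,-0.6,0],"gripper":0},{"twist":[0,0,0],"slide":[0,-0.695,0],"gripper":0},{"twist":[0,0,0],"slide":[0,-0.695,0],"gripper":0}]'
python3 - <<'E'
from h import *
im,d=viewer.camera("scene");cv2.imwrite("pics/t8.png",im[...,::-1]);np.savez("pics/t8.npz",im=im,d=d)
P=cloud("scene",d);hsv=cv2.cvtColor(im,cv2.COLOR_RGB2HSV)
reg=(d>0)&(P[...,0]>.3)&(P[...,0]<.72)&(P[...,1]>.04)&(P[...,1]<.29)&(hsv[...,1]<70)&(hsv[...,2]>90)
for a,b in((.116,.124),(.035,.124)):
    q=P[reg&(P[...,2]>a)&(P[...,2]<b)];r=cv2.minAreaRect(q[:,:2].astype(np.float32));print(np.round(r[0],4),np.round(r[1],4),r[2],np.polyfit(q[:,1],q[:,0],1)[0])
E
```

```text
clock: 12.0
tool_pos: [0.5283, -0.0234, 0.2284]
ee_rot: [-0.057, 0.998, 0.0, -0.002]
contact_force: [0.2, 0.8, -0.5]
gripper_width: -0.0002
grasp_force: 0.0
clock: 12.5
tool_pos: [0.5276, -0.1599, 0.2283]
ee_rot: [-0.057, 0.998, 0.001, -0.001]
contact_force: [1.3, -0.2, 0.8]
gripper_width: -0.0003
grasp_force: 0.0
[0.4313 0.1783] [0.0117 0.1688] 2.1980338096618652 -0.034000974050209076
[0.5075 0.1811] [0.1648 0.1712] 1.9690674543380737 -0.004852957272606023
```

```bash
python3 -m inch '[{"twist":[0,0,0],"slide":[0,0,-0.25],"gripper":0},{"twist":[0,0,0],"slide":[0,0,-0.5],"gripper":0},{"twist":[0,0,0],"slide":[0,0,-0.64],"gripper":0},{"twist":[0,0,0],"slide":[-0.05,-0.006,-0.64],"gripper":0},{"twist":[0,0,0],"slide":[-0.09,-0.01,-0.64],"gripper":0}]'
python3 -m inch '[{"twist":[0,0,0],"slide":[-0.013,-0.002,0],"gripper":0},{"twist":[0,0,0],"slide":[-0.026,-0.003,0],"gripper":0},{"twist":[0,0,0],"slide":[-0.039,-0.005,0],"gripper":0},{"twist":[0,0,0],"slide":[-0.052,-0.006,0],"gripper":0},{"twist":[0,0,0],"slide":[-0.065,-0.008,0],"gripper":0},{"twist":[0,0,0],"slide":[-0.078,-0.009,0],"gripper":0}]'
python3 -c "
from h import *
tilt(0,-.155,'t9',.475)"
```

```text
clock: 13.18
tool_pos: [0.5106, -0.1606, 0.1024]
ee_rot: [-0.059, 0.998, -0.0, 0.0]
contact_force: [0.5, -0.3, -0.2]
gripper_width: 0.0
grasp_force: 0.0
clock: 13.92
tool_pos: [0.4975, -0.1639, 0.1029]
ee_rot: [-0.058, 0.998, -0.001, 0.003]
contact_force: [5.2, 1.2, 1.6]
gripper_width: 0.0001
grasp_force: 2.6
far top z 0.101 farx 0.653 tilt 21.9 red 0
front face normals 3135 [0.97  0.098 0.049] pitch -2.9 yaw 5.7
```

```bash
python3 -m inch '[{"twist":[0,0,0],"slide":[0.025,0.003,0],"gripper":0},{"twist":[0,0,0],"slide":[0.06,0.007,0],"gripper":0},{"twist":[0,0,0],"slide":[0.1,0.012,-0.1],"gripper":0},{"twist":[0,0,0],"slide":[0.1,0.012,-0.225],"gripper":0},{"twist":[0,0,0],"slide":[0.06,0.007,-0.225],"gripper":0},{"twist":[0,0,0],"slide":[0.04,0.005,-0.225],"gripper":0},{"twist":[0,0,0],"slide":[0.027,0.003,-0.225],"gripper":0},{"twist":[0,0,0],"slide":[0.014,0.002,-0.225],"gripper":0},{"twist":[0,0,0],"slide":[0.002,0,-0.225],"gripper":0},{"twist":[0,0,0],"slide":[-0.008,-0.001,-0.225],"gripper":0},{"twist":[0,0,0],"slide":[-0.018,-0.002,-0.225],"gripper":0}]'
python3 -c "
from h import *
tilt(0,-.155,'t10',.475)"
python3 -m inch '[{"twist":[0,0,0],"slide":[-0.007,-0.001,0],"gripper":0},{"twist":[0,0,0],"slide":[-0.014,-0.002,0],"gripper":0}]'
python3 -c "
from h import *
tilt(0,-.155,'t10',.475)"
```

```text
clock: 15.35
tool_pos: [0.4934, -0.1646, 0.058]
ee_rot: [-0.058, 0.998, -0.001, 0.002]
contact_force: [5.2, -0.6, 3.7]
gripper_width: -0.0001
grasp_force: 0.0
far top z 0.090 farx 0.647 tilt 17.1 red 0
front face normals 2432 [0.968 0.095 0.056] pitch -3.3 yaw 5.6
clock: 15.65
tool_pos: [0.4914, -0.1649, 0.058]
ee_rot: [-0.058, 0.998, -0.001, 0.003]
contact_force: [6.7, 1.5, 2.9]
gripper_width: -0.0001
grasp_force: 2.2
far top z 0.088 farx 0.645 tilt 16.3 red 0
front face normals 2462 [0.97  0.094 0.058] pitch -3.4 yaw 5.5
```

```bash
for i in 1 2 3; do python3 -m inch '[{"twist":[0,0,0],"slide":[-0.005,-0.001,0],"gripper":0},{"twist":[0,0,0],"slide":[-0.01,-0.001,0],"gripper":0}]'|egrep "pos|force: \["
python3 -c "
from h import *
tilt(0,-.155,'t10',.475)";done
```

```text
tool_pos: [0.4894, -0.1652, 0.058]
contact_force: [7.4, 0.4, 2.7]
far top z 0.085 farx 0.643 tilt 15.1 red 0
front face normals 2470 [0.968 0.092 0.063] pitch -3.7 yaw 5.4
tool_pos: [0.4874, -0.1655, 0.058]
contact_force: [7.6, 0.7, 3.9]
far top z 0.082 farx 0.641 tilt 13.9 red 0
front face normals 2460 [0.966 0.088 0.059] pitch -3.5 yaw 5.2
tool_pos: [0.4856, -0.1657, 0.058]
contact_force: [7.8, 0.6, 2.5]
far top z 0.079 farx 0.639 tilt 12.7 red 0
front face normals 2485 [0.968 0.096 0.062] pitch -3.7 yaw 5.6
```

```bash
for i in 1 2 3; do python3 -m inch '[{"twist":[0,0,0],"slide":[-0.005,-0.001,0],"gripper":0},{"twist":[0,0,0],"slide":[-0.01,-0.001,0],"gripper":0}]'|egrep "pos|force: \["
python3 -c "
from h import *
tilt(0,-.155,'t10',.475)";done
python3 - <<'E'
from h import *
im,_=viewer.camera("side");cv2.imwrite("pics/s10.png",cv2.resize(im[230:350,300:440,::-1],None,fx=5,fy=5,interpolation=cv2.INTER_CUBIC))
E
```

```text
tool_pos: [0.4844, -0.1659, 0.058]
contact_force: [9.4, 1.4, 0.5]
far top z 0.078 farx 0.639 tilt 12.1 red 0
front face normals 2494 [0.967 0.101 0.069] pitch -4.1 yaw 6.0
tool_pos: [0.483, -0.1661, 0.0581]
contact_force: [9.9, 2.8, -0.1]
far top z 0.080 farx 0.639 tilt 12.9 red 0
front face normals 2563 [0.962 0.096 0.091] pitch -5.4 yaw 5.7
tool_pos: [0.4809, -0.1663, 0.058]
contact_force: [9.5, 1.1, -0.4]
far top z 0.078 farx 0.638 tilt 12.1 red 0
front face normals 2626 [0.955 0.096 0.121] pitch -7.2 yaw 5.7
```

View pics/s10.png

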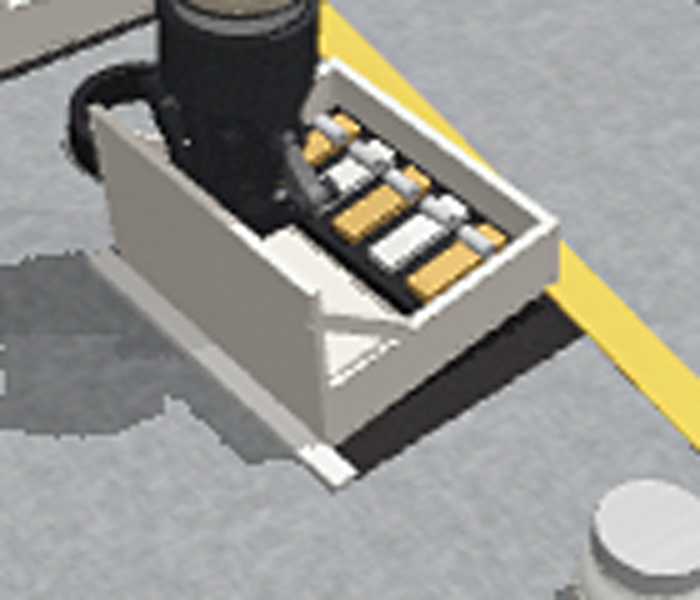

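The crop shows the right crate's near edge now against its strip (about (330,450)), tilted slightly. I'll back off, raise the finger to 100 mm and tip it.

```bash
python3 -m inch '[{"twist":[0,0,0],"slide":[0.012,0.001,0],"gripper":0},{"twist":[0,0,0],"slide":[0.025,0.003,0],"gripper":0},{"twist":[0,0,0],"slide":[0.075,0.009,0],"gripper":0},{"twist":[0,0,0],"slide":[0.075,0.009,0.21],"gripper":0},{"twist":[0,0,0],"slide":[0.05,0.006,0.21],"gripper":0},{"twist":[0,0,0],"slide":[0.025,0.003,0.21],"gripper":0}]'
python3 -m inch '[{"twist":[0,0,0],"slide":[-0.022,-0.002,0],"gripper":0},{"twist":[0,0,0],"slide":[-0.044,-0.005,0],"gripper":0},{"twist":[0,0,0],"slide":[-0.066,-0.007,0],"gripper":0},{"twist":[0,0,0],"slide":[-0.087,-0.009,-0.002],"gripper":0},{"twist":[0,0,0],"slide":[-0.109,-0.012,-0.006],"gripper":0},{"twist":[0,0,0],"slide":[-0.131,-0.014,-0.01],"gripper":0},{"twist":[0,0,0],"slide":[-0.152,-0.016,-0.015],"gripper":0},{"twist":[0,0,0],"slide":[-0.173,-0.018,-0.02],"gripper":0},{"twist":[0,0,0],"slide":[-0.194,-0.021,-0.027],"gripper":0},{"twist":[0,0,0],"slide":[-0.214,-0.023,-0.035],"gripper":0},{"twist":[0,0,0],"slide":[-0.234,-0.025,-0.043],"gripper":0},{"twist":[0,0,0],"slide":[-0.254,-0.027,-0.052],"gripper":0}]'
python3 -c "
from h import *
tilt(0,-.16,'t11',.47)"
```

```text
clock: 18.3
tool_pos: [0.4833, -0.1653, 0.0992]
ee_rot: [-0.058, 0.998, -0.001, 0.002]
contact_force: [6.3, 0.3, 4.9]
gripper_width: -0.0001
grasp_force: 3.0
clock: 19.8
tool_pos: [0.4307, -0.1701, 0.087]
ee_rot: [-0.058, 0.998, 0.0, 0.0]
contact_force: [5.0, 0.6, -0.1]
gripper_width: 0.0001
grasp_force: 2.0
far top z 0.131 farx 0.612 tilt 36.1 red 0
front face normals 3176 [0.832 0.03  0.428] pitch -27.2 yaw 2.1
```

```bash
python3 -m inch '[{"twist":[0,0,0],"slide":[-0.02,-0.002,-0.01],"gripper":0},{"twist":[0,0,0],"slide":[-0.039,-0.004,-0.021],"gripper":0},{"twist":[0,0,0],"slide":[-0.057,-0.006,-0.033],"gripper":0},{"twist":[0,0,0],"slide":[-0.075,-0.008,-0.045],"gripper":0},{"twist":[0,0,0],"slide":[-0.092,-0.01,-0.059],"gripper":0},{"twist":[0,0,0],"slide":[-0.109,-0.012,-0.073],"gripper":0},{"twist":[0,0,0],"slide":[-0.125,-0.014,-0.088],"gripper":0},{"twist":[0,0,0],"slide":[-0.14,-0.015,-0.104],"gripper":0},{"twist":[0,0,0],"slide":[-0.155,-0.017,-0.12],"gripper":0},{"twist":[0,0,0],"slide":[-0.169,-0.018,-0.137],"gripper":0},{"twist":[0,0,0],"slide":[-0.182,-0.02,-0.154],"gripper":0}]'
python3 -c "
from h import *
tilt(0,-.16,'t12',.47)"
```

```text
clock: 21.22
tool_pos: [0.3939, -0.1741, 0.057]
ee_rot: [-0.058, 0.998, 0.0, -0.0]
contact_force: [3.2, -0.2, 0.8]
gripper_width: 0.0002
grasp_force: 1.0
far top z 0.167 farx 0.557 tilt 74.5 red 0
front face normals 1391 [ 0.874  0.082 -0.446] pitch 27.0 yaw 5.4
```

```bash
python3 -m inch '[{"twist":[0,0,0],"slide":[-0.006,-0.001,-0.009],"gripper":0},{"twist":[0,0,0],"slide":[-0.011,-0.001,-0.017],"gripper":0},{"twist":[0,0,0],"slide":[-0.011,-0.001,-0.017],"gripper":0},{"twist":[0,0,0],"slide":[-0.011,-0.001,-0.017],"gripper":0}]'
python3 - <<'E'
from h import *
tilt(0,-.16,'t13',.47)
f=np.load("pics/t13.npz");P=cloud("scene",f["d"])
m=(abs(P[...,1]+.16)<.065)&(P[...,2]>.02)&(P[...,2]<.12)&(P[...,0]>.475)&(P[...,0]<.56)&(cv2.cvtColor(f["im"],cv2.COLOR_RGB2HSV)[...,1]<70)
q=P[m]
for _ in range(5):
    c=np.median(q,0);u=np.linalg.svd(q-q.mean(0),full_matrices=False)[2][2];e=(q-q.mean(0))@u;q=q[abs(e)<max(.003,np.std(e)*1.5)]
u*=np.sign(u[0]);print(len(q),u.round(3),np.degrees(np.arctan2(u[0],-u[2])))
E
```

```text
clock: 21.78
tool_pos: [0.3917, -0.1741, 0.0538]
ee_rot: [-0.058, 0.998, 0.0, -0.001]
contact_force: [0.1, 0.4, 2.7]
gripper_width: 0.0002
grasp_force: 1.0
far top z 0.168 farx 0.551 tilt 74.5 red 0
front face normals 1602 [ 0.893  0.089 -0.417] pitch 25.0 yaw 5.7
645 [ 0.899  0.113 -0.424] 64.76195703693551
```

Right crate is tipped to about 65° with no red underneath. Lowering it.

```bash
python3 -m inch '[{"twist":[0,0,0],"slide":[0.011,0.001,0.017],"gripper":0},{"twist":[0,0,0],"slide":[0.024,0.003,0.034],"gripper":0},{"twist":[0,0,0],"slide":[0.038,0.004,0.051],"gripper":0},{"twist":[0,0,0],"slide":[0.053,0.006,0.067],"gripper":0},{"twist":[0,0,0],"slide":[0.068,0.007,0.083],"gripper":0},{"twist":[0,0,0],"slide":[0.084,0.009,0.098],"gripper":0},{"twist":[0,0,0],"slide":[0.101,0.011,0.112],"gripper":0},{"twist":[0,0,0],"slide":[0.118,0.013,0.126],"gripper":0},{"twist":[0,0,0],"slide":[0.136,0.015,0.138],"gripper":0},{"twist":[0,0,0],"slide":[0.154,0.017,0.15],"gripper":0},{"twist":[0,0,0],"slide":[0.173,0.019,0.161],"gripper":0},{"twist":[0,0,0],"slide":[0.193,0.021,0.171],"gripper":0}]'
python3 -m inch '[{"twist":[0,0,0],"slide":[0.02,0.002,0.009],"gripper":0},{"twist":[0,0,0],"slide":[0.04,0.004,0.017],"gripper":0},{"twist":[0,0,0],"slide":[0.06,0.006,0.025],"gripper":0},{"twist":[0,0,0],"slide":[0.081,0.009,0.032],"gripper":0},{"twist":[0,0,0],"slide":[0.102,0.011,0.037],"gripper":0},{"twist":[0,0,0],"slide":[0.123,0.013,0.042],"gripper":0},{"twist":[0,0,0],"slide":[0.144,0.015,0.046],"gripper":0}]'
python3 -c "
from h import *
tilt(0,-.16,'t14',.47)"
```

```text
clock: 23.32
tool_pos: [0.4312, -0.1702, 0.0883]
ee_rot: [-0.058, 0.998, -0.0, 0.0]
contact_force: [1.6, 0.5, 5.0]
gripper_width: 0.0001
grasp_force: 1.9
clock: 24.2
tool_pos: [0.4613, -0.1672, 0.098]
ee_rot: [-0.058, 0.998, -0.0, 0.002]
contact_force: [2.9, 2.1, 4.7]
gripper_width: -0.0001
grasp_force: 2.5
far top z 0.093 farx 0.634 tilt 18.4 red 0
front face normals 3673 [0.917 0.081 0.264] pitch -16.0 yaw 5.0
```

```bash
python3 -m inch '[{"twist":[0,0,0],"slide":[0.013,0.001,0],"gripper":0},{"twist":[0,0,0],"slide":[0.026,0.003,0],"gripper":0},{"twist":[0,0,0],"slide":[0.039,0.004,0],"gripper":0},{"twist":[0,0,0],"slide":[0.051,0.006,0],"gripper":0},{"twist":[0,0,0],"slide":[0.063,0.007,0],"gripper":0},{"twist":[0,0,0],"slide":[0.074,0.008,0],"gripper":0},{"twist":[0,0,0],"slide":[0.084,0.009,0],"gripper":0},{"twist":[0,0,0],"slide":[0.094,0.01,0],"gripper":0},{"twist":[0,0,0],"slide":[0.104,0.011,0],"gripper":0},{"twist":[0,0,0],"slide":[0.114,0.012,0],"gripper":0},{"twist":[0,0,0],"slide":[0.124,0.013,0],"gripper":0},{"twist":[0,0,0],"slide":[0.134,0.014,0],"gripper":0}]'
python3 -c "
from h import *
tilt(0,-.16,'t15',.47)"
```

```text
clock: 25.75
tool_pos: [0.4889, -0.1646, 0.0982]
ee_rot: [-0.058, 0.998, -0.001, 0.003]
contact_force: [5.4, 1.2, 5.0]
gripper_width: -0.0002
grasp_force: 2.8
far top z 0.093 farx 0.644 tilt 18.4 red 0
front face normals 3069 [0.969 0.114 0.047] pitch -2.8 yaw 6.7
```

```bash
python3 -m inch '[{"twist":[0,0,0],"slide":[0.01,0.001,0],"gripper":0},{"twist":[0,0,0],"slide":[0.02,0.002,0],"gripper":0},{"twist":[0,0,0],"slide":[0.03,0.003,0],"gripper":0},{"twist":[0,0,0],"slide":[0.04,0.004,0],"gripper":0},{"twist":[0,0,0],"slide":[0.05,0.005,0],"gripper":0}]'
python3 - <<'E'
from h import *
tilt(0,-.16,'t16',.47)
class V:
    pass
f=np.load("pics/scene0.npz");o=viewer.camera;viewer.camera=lambda n:(f["im"],f["d"])
try: tilt(0,-.16,'x0',.488)
except Exception as e: print(e)
E
python3 - <<'E'
import cv2,numpy as np
a=cv2.imread("pics/t16.png")[150:330,150:400];cv2.imwrite("pics/t16c.png",cv2.resize(a,None,fx=3,fy=3))
E
```

```text
clock: 26.42
tool_pos: [0.4943, -0.1628, 0.0959]
ee_rot: [-0.058, 0.998, 0.001, -0.002]
contact_force: [-0.9, 1.1, -0.2]
gripper_width: 0.0001
grasp_force: 0.0
far top z 0.118 farx 0.645 tilt 29.3 red 0
front face normals 2717 [0.973 0.102 0.006] pitch -0.4 yaw 6.0
far top z 0.086 farx 0.656 tilt 15.4 red 0
front face normals 3024 [0.975 0.099 0.008] pitch -0.4 yaw 5.8
```

View pics/t16c.png

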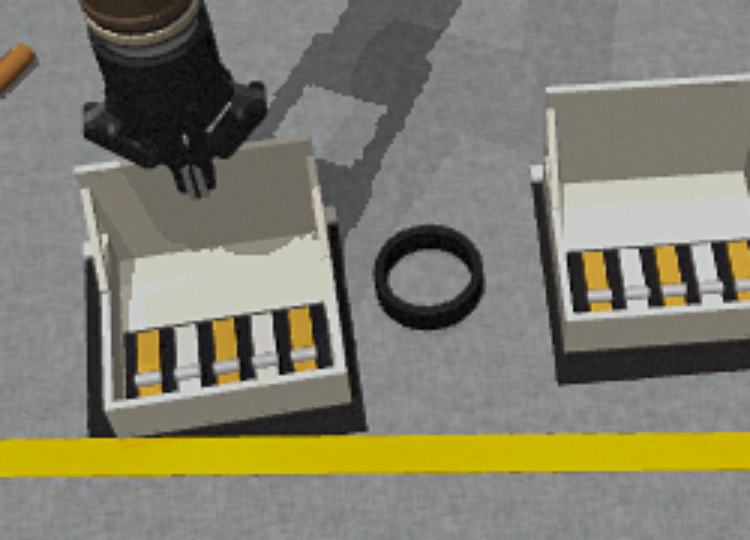

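Both crates are flat, with the right one still just off its strip. The left, stamped crate is the one to push. I'll do it from inside, with open vertical fingers against the fittings' near face (low, wide contact), so I'm moving above it and measuring that face.

```bash
python3 -m inch '[{"twist":[0,0,0],"slide":[0.05,0,0.05],"gripper":0},{"twist":[0,0,0],"slide":[0.05,0,0.35],"gripper":0},{"twist":[0,0,0],"slide":[0.05,0,0.65],"gripper":0},{"twist":[0,0,-0.089],"slide":[0,0.3,0.68],"gripper":50},{"twist":[0,0,-0.089],"slide":[0,0.6,0.68],"gripper":100},{"twist":[0,0,-0.089],"slide":[0,0.9,0.68],"gripper":100},{"twist":[0,0,-0.089],"slide":[0,1,0.68],"gripper":100}]'
python3 - <<'E'
from h import *
f=np.load("pics/t8.npz");P=cloud("scene",f["d"]);hsv=cv2.cvtColor(f["im"],cv2.COLOR_RGB2HSV)
c,y=np.array([.5075,.181]),np.radians(2.0);q=P-np.array([*c,0]);X=q[...,0]*np.cos(y)+q[...,1]*np.sin(y);Y=-q[...,0]*np.sin(y)+q[...,1]*np.cos(y);Z=P[...,2]
for a in range(-60,61,15):
    s=(abs(Y-a/1000)<.006)&(abs(X)<.07)&(Z>.024)&(Z<.05);print(a,np.percentile(X[s],[1,5,20]).round(3),end=';')
    s=(abs(Y-a/1000)<.006)&(X<.0)&(X>-.07)&(Z>0)&(Z<.02);print(np.percentile(X[s],99).round(3),np.median(Z[s]).round(3))
E
```

```text
clock: 27.35
tool_pos: [0.496, 0.0396, 0.2339]
ee_rot: [-0.025, 1.0, 0.0, 0.0]
contact_force: [0.6, -0.1, -0.5]
gripper_width: 0.0721
grasp_force: 0.0
-60 [0.01  0.011 0.02 ];-0.008 0.009
-45 [0.01  0.013 0.02 ];-0.007 0.009
-30 [0.009 0.012 0.019];-0.006 0.009
-15 [0.016 0.017 0.032];-0.008 0.009
0 [0.008 0.011 0.02 ];-0.007 0.009
15 [0.012 0.012 0.017];-0.008 0.009
30 [0.008 0.012 0.02 ];-0.008 0.008
45 [0.012 0.014 0.02 ];-0.009 0.009
60 [0.009 0.011 0.019];-0.006 0.009
```

```bash
python3 -m inch '[{"twist":[0,0,0],"slide":[-0.02,0.3,0],"gripper":100},{"twist":[0,0,0],"slide":[-0.042,0.6,0],"gripper":100},{"twist":[0,0,0],"slide":[-0.042,0.7,0],"gripper":100},{"twist":[0,0,0],"slide":[-0.042,0.7,0],"gripper":100},{"twist":[0,0,0],"slide":[-0.042,0.7,-0.3],"gripper":100},{"twist":[0,0,0],"slide":[-0.042,0.7,-0.55],"gripper":100},{"twist":[0,0,0],"slide":[-0.042,0.7,-0.67],"gripper":100}]'
python3 - <<'E'
from h import *
im,_=viewer.camera("side");im2,_=viewer.camera("scene")
cv2.imwrite("pics/d1.png",np.hstack([cv2.resize(im[150:270,220:350,::-1],(390,360)),cv2.resize(im2[120:280,300:440,::-1],(315,360))]))
E
```

```text
clock: 28.22
tool_pos: [0.4857, 0.1745, 0.0963]
ee_rot: [-0.023, 1.0, -0.001, -0.003]
contact_force: [0.5, -0.4, 0.9]
gripper_width: 0.0854
grasp_force: 0.0
```

View pics/d1.png

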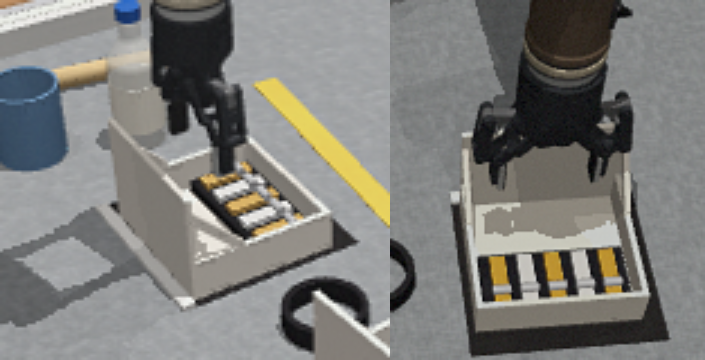

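The crop shows the open gripper's knuckles nearly as wide as the crate, close to the braces. I'll narrow the opening to 40% before going down.

```bash
python3 -m inch '[{"twist":[0,0,0],"slide":[0.01,0.025,0],"gripper":40},{"twist":[0,0,0],"slide":[0.01,0.025,0],"gripper":40},{"twist":[0,0,0],"slide":[0.01,0.025,0],"gripper":40},{"twist":[0,0,0],"slide":[0.01,0.025,-0.12],"gripper":40},{"twist":[0,0,0],"slide":[0.01,0.025,-0.24],"gripper":40},{"twist":[0,0,0],"slide":[0.01,0.025,-0.34],"gripper":40},{"twist":[0,0,0],"slide":[0.01,0.025,-0.40],"gripper":40},{"twist":[0,0,0],"slide":[0.01,0.025,-0.40],"gripper":40}]'
python3 -m inch '[{"twist":[0,0,0],"slide":[0.02,0,0],"gripper":40},{"twist":[0,0,0],"slide":[0.04,0.001,0],"gripper":40},{"twist":[0,0,0],"slide":[0.06,0.002,0],"gripper":40},{"twist":[0,0,0],"slide":[0.08,0.003,0],"gripper":40},{"twist":[0,0,0],"slide":[0.1,0.004,0],"gripper":40},{"twist":[0,0,0],"slide":[0.12,0.005,0],"gripper":40}]'
python3 -c "
from h import *
tilt(0,.18,'p1',.43)"
```

```text
clock: 29.32
tool_pos: [0.4895, 0.1815, 0.0189]
ee_rot: [-0.023, 1.0, -0.0, -0.001]
contact_force: [0.5, 0.3, 0.5]
gripper_width: 0.0343
grasp_force: 0.0
clock: 30.08
tool_pos: [0.5141, 0.1826, 0.0193]
ee_rot: [-0.023, 1.0, -0.0, -0.0]
contact_force: [-0.5, -0.6, 1.6]
gripper_width: 0.0342
grasp_force: 0.8
far top z 0.120 farx 0.591 tilt 30.5 red 0
front face normals 1416 [0.978 0.018 0.011] pitch -0.7 yaw 1.0
```

```bash
python3 -m inch '[{"twist":[0,0,0],"slide":[-0.12,-0.004,0],"gripper":40},{"twist":[0,0,0],"slide":[-0.12,-0.004,-0.05],"gripper":40},{"twist":[0,0,0],"slide":[-0.12,-0.004,-0.05],"gripper":40}]'
python3 -m inch '[{"twist":[0,0,0],"slide":[0.03,0.001,0],"gripper":40},{"twist":[0,0,0],"slide":[0.06,0.002,0],"gripper":40},{"twist":[0,0,0],"slide":[0.08,0.003,0],"gripper":40},{"twist":[0,0,0],"slide":[0.1,0.004,0],"gripper":40},{"twist":[0,0,0],"slide":[0.12,0.005,0],"gripper":40},{"twist":[0,0,0],"slide":[0.13,0.005,0],"gripper":40},{"twist":[0,0,0],"slide":[0.14,0.005,0],"gripper":40}]'
python3 -c "
from h import *
tilt(0,.18,'p2',.43)"
```

```text
clock: 30.5
tool_pos: [0.4898, 0.1817, 0.0084]
ee_rot: [-0.023, 1.0, -0.0, -0.0]
contact_force: [0.3, -0.2, 0.8]
gripper_width: 0.0342
grasp_force: 0.0
clock: 31.38
tool_pos: [0.5135, 0.1822, 0.0084]
ee_rot: [-0.023, 1.0, -0.001, -0.006]
contact_force: [-9.5, -1.1, 8.1]
gripper_width: 0.0342
grasp_force: 5.1
far top z 0.116 farx 0.607 tilt 28.5 red 0
front face normals 1406 [0.979 0.029 0.007] pitch -0.4 yaw 1.7
```

```bash
python3 -m inch '[{"twist":[0,0,0],"slide":[0.03,0.001,0],"gripper":40},{"twist":[0,0,0],"slide":[0.07,0.003,0],"gripper":40},{"twist":[0,0,0],"slide":[0.11,0.005,0],"gripper":40},{"twist":[0,0,0],"slide":[0.15,0.006,0],"gripper":40},{"twist":[0,0,0],"slide":[0.19,0.008,0],"gripper":40},{"twist":[0,0,0],"slide":[0.23,0.01,0],"gripper":40},{"twist":[0,0,0],"slide":[0.27,0.012,0],"gripper":40},{"twist":[0,0,0],"slide":[0.31,0.014,0],"gripper":40},{"twist":[0,0,0],"slide":[0.35,0.015,0],"gripper":40},{"twist":[0,0,0],"slide":[0.39,0.017,0],"gripper":40},{"twist":[0,0,0],"slide":[0.43,0.019,0],"gripper":40},{"twist":[0,0,0],"slide":[0.47,0.021,0],"gripper":40}]'
cat >> h.py <<'E'
def rect(y0=.04,y1=.30,x0=.4,x1=.8):
    im,d=viewer.camera("scene");P=cloud("scene",d);hsv=cv2.cvtColor(im,cv2.COLOR_RGB2HSV);cv2.imwrite("pics/last.png",im[...,::-1])
    reg=(d>0)&(P[...,0]>x0)&(P[...,0]<x1)&(P[...,1]>y0)&(P[...,1]<y1)&(hsv[...,1]<70)&(hsv[...,2]>90)
    for a,b in((.116,.124),(.04,.05),(.035,.124)):
        q=P[reg&(P[...,2]>a)&(P[...,2]<b)]
        if len(q)<20: continue
        r=cv2.minAreaRect(q[:,:2].astype(np.float32));print(a,len(q),np.round(r[0],4),np.round(r[1],4),round(r[2],1))
E
python3 -c "
from h import *
rect()"
```

```text
clock: 32.92
tool_pos: [0.6082, 0.1865, 0.0083]
ee_rot: [-0.023, 1.0, -0.001, -0.005]
contact_force: [-8.0, -0.1, 5.4]
gripper_width: 0.0342
grasp_force: 4.2
0.116 141 [0.5405 0.181 ] [0.0853 0.15  ] 31.1
0.04 690 [0.6189 0.1857] [0.1609 0.1704] 2.7
0.035 1866 [0.6176 0.1859] [0.164 0.171] 2.7
```

```bash
python3 -m inch '[{"twist":[0,0,0],"slide":[0.04,0.002,0],"gripper":40},{"twist":[0,0,0],"slide":[0.08,0.004,0],"gripper":40},{"twist":[0,0,0],"slide":[0.12,0.005,0],"gripper":40},{"twist":[0,0,0],"slide":[0.16,0.007,0],"gripper":40},{"twist":[0,0,0],"slide":[0.2,0.009,0],"gripper":40},{"twist":[0,0,0],"slide":[0.23,0.01,0],"gripper":40},{"twist":[0,0,0],"slide":[0.26,0.011,0],"gripper":40},{"twist":[0,0,0],"slide":[0.28,0.012,0],"gripper":40},{"twist":[0,0,0],"slide":[0.295,0.013,0],"gripper":40},{"twist":[0,0,0],"slide":[0.295,0.013,0],"gripper":40}]'
python3 -c "
from h import *
rect(x0=.45,x1=.85)"
```

```text
clock: 34.22
tool_pos: [0.6686, 0.1893, 0.0084]
ee_rot: [-0.023, 1.0, -0.0, -0.003]
contact_force: [-5.8, -1.0, 1.8]
gripper_width: 0.034
grasp_force: 2.9
0.116 139 [0.6354 0.1854] [0.075  0.1682] 2.3
0.04 734 [0.6806 0.1888] [0.1579 0.1713] 3.0
0.035 1929 [0.6784 0.1887] [0.1625 0.1712] 2.8
```

```bash
python3 -m inch '[{"twist":[0,0,0],"slide":[-0.04,-0.002,0],"gripper":40},{"twist":[0,0,0],"slide":[-0.04,-0.002,0],"gripper":40},{"twist":[0,0,0],"slide":[-0.04,-0.002,0.2],"gripper":40},{"twist":[0,0,0],"slide":[-0.04,-0.002,0.5],"gripper":40},{"twist":[0,0,0],"slide":[-0.04,-0.002,0.8],"gripper":40},{"twist":[0,0,0],"slide":[-0.04,-0.002,1],"gripper":40},{"twist":[0,0,0],"slide":[-0.3,-0.1,1],"gripper":40},{"twist":[0,0,0],"slide":[-0.6,-0.2,1],"gripper":40},{"twist":[0,0,0],"slide":[-0.9,-0.3,1],"gripper":40},{"twist":[0,0,0],"slide":[-0.95,-0.4,1],"gripper":40},{"twist":[0,0,0],"slide":[-0.95,-0.4,1],"gripper":40}]'
python3 -c "
from h import *
rect(x0=.52,x1=.85)
rect(-.29,-.05,.4,.7)"
```

```text
clock: 35.65
tool_pos: [0.4817, 0.1087, 0.2102]
ee_rot: [-0.023, 1.0, 0.0, 0.002]
contact_force: [0.1, 0.3, -0.5]
gripper_width: 0.0341
grasp_force: 0.0
0.116 306 [0.602  0.1852] [0.01   0.1701] 2.8
0.04 867 [0.6805 0.1888] [0.1585 0.1711] 2.9
0.035 2971 [0.6784 0.1887] [0.1631 0.1709] 2.6
0.116 289 [ 0.4803 -0.1649] [0.0121 0.1693] 6.5
0.04 746 [ 0.5583 -0.155 ] [0.1601 0.17  ] 7.4
0.035 2862 [ 0.5561 -0.1556] [0.1646 0.1707] 7.4
```

View pics/last.png

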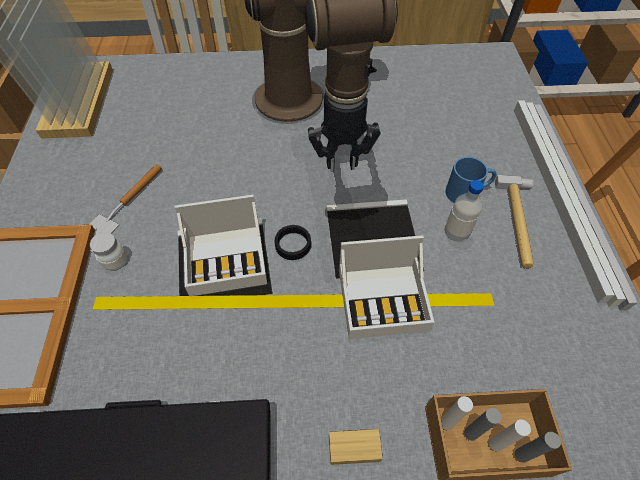

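The final view shows the stamped crate straddling the yellow line at about (386,300). The other crate is flat in its place at (222,248), everything else is undisturbed, and the robot is clear. Handing in.

```bash
python3 -c "
from h import *
print(bot.hand_in())"
```

```text
the job is handed in; nothing more can be done
None
```

I tipped both crates to about 65°, left (+y) first, and let them down flat; the left one had the stamp and now stands with its middle over the yellow line within measurement error, turned under 1° from its start, while the other is flat about 11 mm nearer the robot than it began; handed in at about 36 s.

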